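Lay out the button tins and lock away the blades

TASK

Take the two stacks on the craft table apart: stand the red, the blue and the green button tin each upright in the middle of the mat of its own colour. Put the yellow blade case into the bay of the grey blade safe: slide the orange gate aside, set the case down fully on the bay's floor and slide the gate home again over it. Do not tip over a tin or the case on the way, leave the pen pot where it is, and let go of everything at the end.

Things in the scene. Friction and masses are not known exactly. Their poses are not given: they have to be found in the camera images.
- tin_red_center (a point): Red round tin of buttons with a flat lid, rigid and closed, 66 mm across and 44 mm high, about 0.16 kg; starts on the table as the lower half of one of two stacks (green tin or blade case on top, which one varies). The point is its centre, 22 mm above its underside; z is its axis (up when upright).
- tin_blue_center (a point): Blue round tin of buttons with a flat lid, rigid and closed, 66 mm across and 44 mm high, about 0.16 kg; starts on the table as the lower half of one of two stacks (green tin or blade case on top, which one varies). The point is its centre, 22 mm above its underside; z is its axis (up when upright).
- tin_green_center (a point): Green round tin of buttons with a flat lid, rigid and closed, 46 mm across and 40 mm high, about 0.1 kg; starts standing on top of the red or the blue tin. The point is its centre, 20 mm above its underside; z is its axis (up when upright).
- case_grip (a point): Blade case: yellow box 40 mm (x) by 48 mm (y), 22 mm high, 0.12 kg, with a black upright fin on its lid to hold it by, 12 mm thick (x), 34 mm long (y), 28 mm high. Starts on top of the red or the blue tin. Point: centre of the fin, 36 mm above the case's underside, 14 mm above the box lid; z up when upright. Same when turned half round.
- mat_red: Round red foam mat with a thin white ring near its edge, 100 mm across, 4 mm thick, fixed flat on the table and empty at the start. The point is its centre at table height (its underside; its upper face is 4 mm higher).
- mat_blue: Round blue foam mat with a thin white ring near its edge, 100 mm across, 4 mm thick, fixed flat on the table and empty at the start. The point is its centre at table height (its underside; its upper face is 4 mm higher).
- mat_green: Round green foam mat with a thin white ring near its edge, 100 mm across, 4 mm thick, fixed flat on the table and empty at the start. The point is its centre at table height (its underside; its upper face is 4 mm higher).
- bay (a point): Bay of the blade safe (grey block fixed to the table, 84 x 164 mm, 33 mm high, its two long rails 42 mm): a pocket open upwards, 50 mm (x) by 58 mm (y), 25 mm deep, black floor 8 mm above the table. Point: centre of the pocket floor; y runs along the block the way the gate opens, z up. The case goes in with its y along the bay's y, 5 mm spare each side; its fin stands out on top.
- gate_knob (a point): Black upright knob, 18 mm across, 28 mm high, of the safe's orange gate; point: its centre, 54 mm above the table. The gate is a flat fork (34 to 40 mm above the table) sliding along the bay's y; 1.5 N moves it, it stays put. Closed stop: knob 45 mm from bay centre in bay +y, prongs over the bay, 26 mm gap for the fin. Open stop: 105 mm, bay clear. Starts 0 to 25 mm open.
- pen_pot: Bystander: white pot with pens, 72 mm across, 85 mm high (pens to 145 mm), about 0.4 kg, standing loose on the table beyond the work. The point is the centre of its underside.
Not all that is in view belongs to the job. Of the things that look like the part that bears tin_red_center, the middle-sized one is meant.

How it is judged (in metres and radians):
At the end, for the whole second after the job is handed in: Each tin upright (0.1 rad), within 15 mm of the centre of the mat of its colour; blade case upright on the bay floor, its fin within 10 mm of the bay centre in x and y and 32 to 40 mm above the floor; gate within 5 mm of closed; all four at rest (horizontal distance between tin_red_center and mat_red below 0.015 m and height (world z) of tin_red_center between 0.022 and 0.03 m and angle between each of tin_red_center, tin_blue_center, tin_green_center's own z axis and vertical below 0.1 rad and horizontal distance between tin_blue_center and mat_blue below 0.015 m and height (world z) of tin_blue_center between 0.022 and 0.03 m and horizontal distance between tin_green_center and mat_green below 0.015 m and height (world z) of tin_green_center between 0.02 and 0.028 m and x of case_grip in the frame of bay between -0.01 and 0.01 m and y of case_grip in the frame of bay between -0.01 and 0.01 m and z of case_grip in the frame of bay between 0.032 and 0.04 m and angle between case_grip's own z axis and vertical below 0.12 rad and y of gate_knob in the frame of bay below 0.05 m and linear speed of each of tin_red, tin_blue, tin_green, blade_case below 0.02 m/s and angular speed of each of tin_red, tin_blue, tin_green, blade_case below 0.2 rad/s); the robot touches nothing.
It fails at once if a tin or the blade case is tipped over (more than 0.8 rad) (angle between any of tin_red_center, tin_blue_center, tin_green_center, case_grip's own z axis and vertical above 0.8 rad).
It fails at once if the pen pot is moved by more than 20 mm (distance of pen_pot from where it was at the start of the episode above 0.02 m).
It also fails if it takes over 131 s, if anything falls off the work surface, if the arm or the gripper's body presses on something with over 40 N, if the wrist force passes 120 N, or if a joint passes its speed limit or range.

ROBOT

A 6-joint arm with a two-finger parallel gripper is mounted at the origin on the work surface. World frame = base frame: x ahead of the robot, y to its left, z up, the work surface at z = 0. Lengths are in m, angles in degrees, forces in N, time in s.
With the tool pointing down it reaches from about 0.275 to 0.975 m from the base axis. Payload 8.4 kg.
Tool frame: the origin (TCP) lies midway between the tips of the shut fingers; the grasp point (between the pads) lies 19 mm behind it; z points along the fingers, y is the line along which they close (so a half turn about z gives the same grasp; the last joint's range is limited). The gripper opens to 92 mm and grips with 3 to 60 N. Pads are 20 mm wide; open, the fingers measure 128 mm over their backs; the gripper's body (75 mm by 189 mm) begins 69 mm behind the grasp point.
Start: joints at [-0.138, 20.225, 93.587, -0, 66.188, -0.138], TCP at [0.625, -0, 0.215] pointing down, gripper open.
Joint ranges: [-150.9, 150.9], [-52.94, 120.26], [3.33, 152.33], [-74.26, 254.26], [0, 154.13], [-172.89, 172.89]. Speed limits (degrees/s): [127.2, 127.2, 159.86, 180, 180, 180].

INTERFACE

Orientations are given as [roll, pitch, yaw] about the fixed x, y, z axes, in that order (R = Rz(yaw) Ry(pitch) Rx(roll)).
In Python, from workcell import * gives the robot as it stands. The module is installed in compiled form; this text tells all that it offers.
- The arm moves only by the shell command python3 -m creep 'ROWS' [FORCE]. ROWS is JSON, a list of rows, each a list of 3 entries, a list of its own where there are three numbers: the turn, a rotation vector about the tool's x, y, z in rad, then the shift along the tool's x, y, z in m, then the opening, from -1 (shut) to 1 (fully open). A call has 1 to 20 rows; each row is the pose to reach, as a shift and turn from the pose commanded when the call began, along the tool's axes at that moment; what a row does not reach only later rows make up. A row lasts 1/8 s, in which the tool goes at most 62.5 mm and 10.7 degrees, less where a joint would pass 70% of its speed; a pose out of reach is approached as far as the arm can. A call with a gripper value outside its range is refused whole. The fingers move at their own pace and stop on an object; FORCE is the grip in N (left out, the last holds). Time passes only in rows, so rows that repeat a pose let the fingers close. It gives the time, the measured TCP pose, the force, the opening and the grip force at its end, in the units of the state.
- get_obs(): the state, without advancing time (a new reading comes with each control period).
- snapshot(name): name is "scene" or "side" or "wrist"; returns (picture, depth): 480x640x3 uint8, red, green, blue; 480x640 float32, m along the optical axis (not along the pixel's ray), 0 where there is no reading.
- camera_model(name): a dict with "camera_matrix" (3x3 intrinsics, pixels), "k1" (the pictures are not rectified: a ray, as slopes to the right and down, at radius r is drawn at 1 + k1 r^2 times it, then the intrinsics apply), "view" (4x4, takes a point from world to camera coordinates); the wrist camera has in their place "T_tool_cam" (4x4, takes a point from camera to tool coordinates, whose origin is the TCP and whose axes are the flange's). Camera axes: x right, y down, z forward; pixel columns grow to the right and rows downward; lengths in m; the calibration is good to about 2 mm. A picture is of the moment at which its call begins: read the wrist's pose just before it. camera_model takes no time and is no camera call.
- job_done(): hands the job in; it is judged then, once.
Trained networks look in the newest picture that a camera, given by its name, has taken for a name from the list of things; names that differ only in an ending like _2 or _b are one class to them, and where a whole thing is asked for, a point or a joint stands for the part that bears it (a point fixed in the world has none). Each returns a list of dicts, best first, with "conf" (0 to 1); they miss things now and then, are a little off and sometimes report something else, mostly with a low value. They report only what shows in the picture. A call takes as long as a camera call. They do not tell look-alikes from the thing itself.
- find_in(thing, camera): "centre" ([x, y, z] in m, in world coordinates, good to about 4 mm: the middle of the surface that is visible of it).
- trace(thing, camera): "region" (480x640 bool, what is visible of it).
- spot_point(thing, camera): "centre" ([x, y, z] in m, in world coordinates, good to about 4 mm: a listed point, or the origin of a listed thing).
The state is a dict: "time": time; "qpos": joint angles; "qd": joint speeds; "tau": joint torques, N m; "eef_pos": TCP position; "tcp_rot": TCP orientation; "force": force on the tool from outside, world axes, zero at the start; "ft_torque": the same for the moment, N m; "width": opening from 0.0 (shut) to 1.0 (fully open); "grip_force": force on a finger pad.
Only numpy, scipy, OpenCV 4.12 (cv2) and the standard library are available. Lean on these libraries where they do the work, as an engineer would, in place of code of your own. Each camera call takes 0.05 s, during which the arm holds its last target. There are 200 camera calls.

## Working session

There is one attempt and no reset: what is moved stays moved. The work goes in short steps, Python scripts to look and compute and a shell command to move; the robot and the scene stay as the last step left them, time stands still between calls to the robot, and variables do not carry over. Pictures are saved under pics/ and viewed, at most 14 in all, crops included, and the job is handed in when it is done.

```bash
mkdir -p pics
cat > h.py <<'E'
from workcell import *
import numpy as np, cv2
from scipy.spatial.transform import Rotation as R
def save(n,p,crop=None,s=1):
    p=p[:,:,::-1]
    if crop: p=p[crop[1]:crop[3],crop[0]:crop[2]]
    cv2.imwrite('pics/'+n,cv2.resize(p,None,fx=s,fy=s,interpolation=cv2.INTER_CUBIC))
def cam2world(cam):
    m=camera_model(cam)
    if 'view' in m: return m,np.linalg.inv(m['view'])
    o=get_obs(); T=np.eye(4); T[:3,:3]=R.from_euler('xyz',o['tcp_rot'],degrees=True).as_matrix(); T[:3,3]=o['eef_pos']
    return m,T@m['T_tool_cam']
def cloud(cam,d,T=None):
    m,T0=cam2world(cam); T=T0 if T is None else T
    K=np.array(m['camera_matrix']);v,u=np.mgrid[:480,:640].astype(float)
    p=cv2.undistortPoints(np.stack([u.ravel(),v.ravel()],1)[:,None],K,np.array([m['k1'],0,0,0.]))[:,0]
    z=d.ravel(); P=np.c_[p*z[:,None],z]@T[:3,:3].T+T[:3,3]
    P[z==0]=np.nan
    return P.reshape(480,640,3)
E
python3 - <<'E'
from h import *
print(get_obs())
for c in ('scene','side'):
    p,d=snapshot(c); save(c+'0.png',p); np.save(c+'0',cloud(c,d))
    for t in ['tin_red_center','tin_blue_center','tin_green_center','case_grip','mat_red','mat_blue','mat_green','bay','gate_knob','pen_pot']:
        print(c,t,[(np.round(x['centre'],3).tolist(),round(x['conf'],2)) for x in spot_point(t,c)[:4]])
E
```

```text
{'time': 0.0, 'qpos': array([-1.38092059e-01,  2.02637069e+01,  9.36288943e+01, -1.62638960e-03,
        6.61886537e+01, -1.37918368e-01]), 'qd': array([ 0.0195491 ,  0.04676723,  0.04189379,  0.06048956, -0.10788027,
        0.0529153 ]), 'tau': array([-2.43486713e-03, -5.93846583e+01, -3.34216332e+01,  6.94100303e-02,
        2.34022352e-02, -1.15005114e-04]), 'eef_pos': array([ 6.24496405e-01, -1.44689636e-05,  2.13851761e-01]), 'tcp_rot': array([-1.79918742e+02,  1.29142294e-03,  9.00004849e+01]), 'force': array([ 0.29116401, -0.12603776, -0.04531678]), 'ft_torque': array([-0.00199068,  0.00137895, -0.03459125]), 'grip_force': 0.0, 'width': 0.9980138112865178}
scene tin_red_center [([0.542, -0.328, 0.021], 0.94), ([0.642, -0.333, 0.015], 0.92)]
scene tin_blue_center [([0.534, 0.35, 0.024], 0.97)]
scene tin_green_center [([0.538, -0.324, 0.062], 0.65), ([0.533, 0.351, 0.025], 0.63)]
scene case_grip [([0.537, 0.342, 0.077], 0.9)]
scene mat_red [([0.441, 0.009, 0.001], 0.64), ([0.541, -0.325, 0.021], 0.28)]
scene mat_blue [([0.446, 0.158, 0.006], 0.64)]
scene mat_green [([0.472, -0.157, 0.004], 0.84)]
scene bay [([0.65, -0.033, 0.01], 0.72)]
scene gate_knob [([0.642, 0.029, 0.054], 0.82)]
scene pen_pot [([0.784, -0.173, -0.004], 0.96)]
side tin_red_center [([0.542, -0.326, 0.023], 0.91), ([0.56, -0.435, 0.028], 0.89), ([0.644, -0.331, 0.01], 0.62)]
side tin_blue_center [([0.534, 0.347, 0.024], 0.96), ([0.445, 0.007, 0.003], 0.64)]
side tin_green_center [([0.54, -0.324, 0.066], 0.71)]
side case_grip [([0.534, 0.344, 0.077], 0.85), ([0.54, -0.326, 0.064], 0.23)]
side mat_red [([0.442, 0.007, 0.001], 0.76), ([0.538, 0.349, 0.077], 0.69)]
side mat_blue [([0.445, 0.16, -0.004], 0.69), ([0.643, 0.026, 0.054], 0.34)]
side mat_green [([0.471, -0.155, -0.001], 0.77)]
side bay [([0.652, -0.031, 0.008], 0.71)]
side gate_knob [([0.644, 0.029, 0.052], 0.72)]
side pen_pot [([0.783, -0.17, -0.001], 0.94)]
```

View pics/scene0.png

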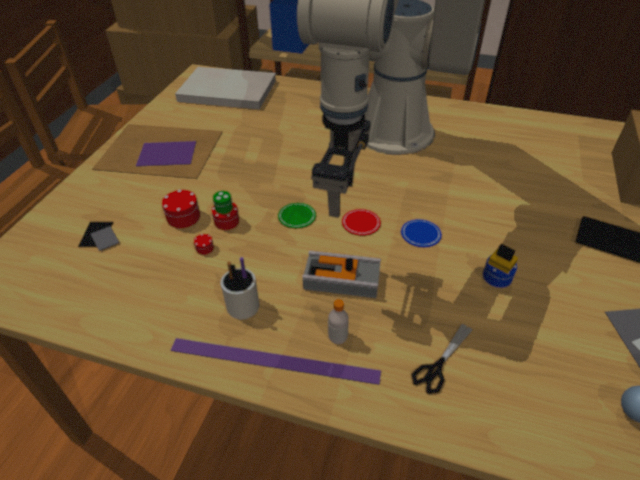

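View pics/side0.png

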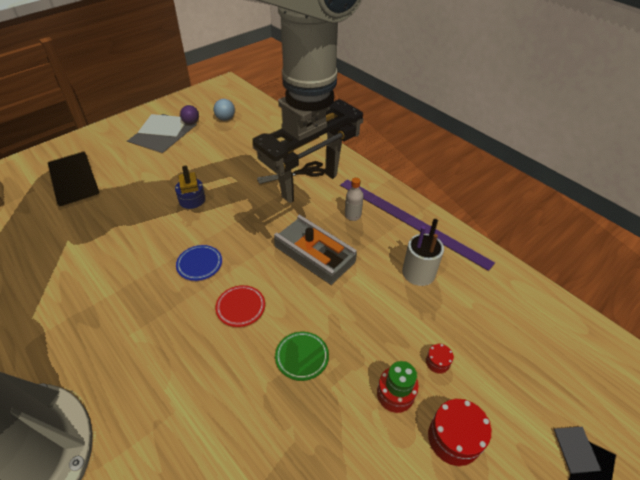

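The red round tins in the scene picture are the large one at (181,208), the middle-sized one under the green tin at (226,216), and the small one at (204,244). The one at (226,216) is meant because it is middle-sized and forms a stack. I'll confirm it in a crop and measure its diameter.

Run:
```python
from h import *
a=cv2.imread('pics/scene0.png')[:,:,::-1]; 
save('crop_red.png',a,(150,170,270,265),6)
for c in('scene','side'):
    P=np.load(c+'0.npy')
    def box(x,y,z0,z1,r):
        q=P.reshape(-1,3); return q[(np.hypot(q[:,0]-x,q[:,1]-y)<r)&(q[:,2]>z0)&(q[:,2]<z1)]
    def circ(q): 
        (cx,cy),r=cv2.minEnclosingCircle(q[:,:2].astype(np.float32)); return np.round([cx,cy,r,np.median(q[:,2])],4),len(q)
    print(c,'green top',circ(box(.54,-.324,.078,.095,.04)))
    print('red mid',circ(box(.54,-.324,.02,.05,.045)),'blue',circ(box(.534,.348,.02,.048,.045)))
    print('small',circ(box(.643,-.332,.012,.1,.05)),'big',circ(box(.56,-.435,.03,.1,.08)))
    for n,q in (('fin',box(.535,.345,.072,.1,.04)),('box',box(.535,.345,.06,.069,.04)),('knob',box(.643,.028,.056,.08,.02)),('rails',box(.645,.01,.0385,.046,.12))):
        (ce,s,an)=cv2.minAreaRect(q[:,:2].astype(np.float32)*1000); print(n,np.round(ce,1),np.round(s,1),round(an,1),q[:,2].max().round(4),len(q))
```

```text
scene green top (array([ 0.5418, -0.3218,  0.0254,  0.0819]), 194)
red mid (array([ 0.5435, -0.3191,  0.0343,  0.0402]), 356) blue (array([0.5394, 0.3455, 0.0344, 0.039 ]), 394)
small (array([ 0.648 , -0.3312,  0.0243,  0.0273]), 281) big (array([ 0.5609, -0.436 ,  0.0456,  0.0558]), 892)
fin [538.2 344.7] [35.  16.7] 68.3 0.095 183
box [539.4 344.1] [49.3 41.9] 67.6 0.0689 213
knob [646.9  28.8] [17.6 16.6] 34.5 0.0687 62
rails [648.4  12.8] [ 86.4 162.3] 7.7 0.0457 693
side green top (array([ 0.5415, -0.3271,  0.0239,  0.0839]), 621)
red mid (array([ 0.5408, -0.3253,  0.0332,  0.043 ]), 641) blue (array([0.5341, 0.3417, 0.0361, 0.0398]), 369)
small (array([ 0.6452, -0.3356,  0.0237,  0.0297]), 572) big (array([ 0.5527, -0.4207,  0.0646,  0.0583]), 2850)
fin [536.7 341.8] [35.8 12.1] 65.9 0.0959 90
box [536.6 341.6] [50.3 40.3] 66.3 0.069 196
knob [644.3  23.6] [17.  16.2] 16.5 0.0696 65
rails [646.2   9.4] [ 84.2 163.7] 7.9 0.046 984
```

View pics/crop_red.png

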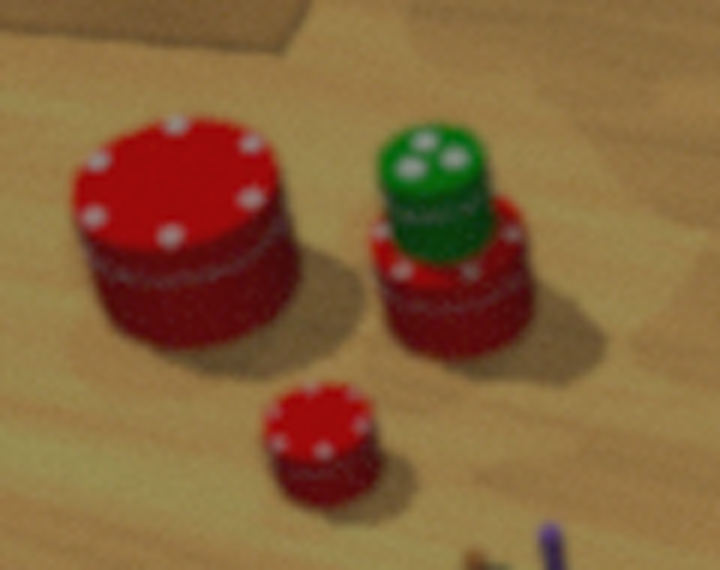

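The crop confirms it: the middle-sized red tin under the green one (crop about (455,290), full picture (226,216)), 66 mm across. First I'll open the gate.

```bash
python3 -m creep '[[[0,0,-0.136],[0.026,0.020,0.06],0.2],[[0,0,-0.136],[0.026,0.020,0.11],0.2],[[0,0,-0.136],[0.026,0.020,0.14],0.2],[[0,0,-0.136],[0.026,0.020,0.165],0.2],[[0,0,-0.136],[0.026,0.020,0.165],0.2],[[0,0,-0.136],[0.026,0.020,0.165],-1],[[0,0,-0.136],[0.026,0.020,0.165],-1],[[0,0,-0.136],[0.026,0.020,0.165],-1],[[0,0,-0.136],[0.026,0.020,0.165],-1]]' 15
```

```text
time: 2.22
eef_pos: [0.6449, 0.026, 0.0501]
tcp_rot: [180.0, 0.0, 97.8]
force: [-7.3, -0.4, 6.4]
width: 0.189
grip_force: 15.6
```

```bash
python3 -m creep '[[[0,0,0],[0.012,0,0],-1],[[0,0,0],[0.024,0,0],-1],[[0,0,0],[0.035,0,0],-1],[[0,0,0],[0.043,0,0],-1],[[0,0,0],[0.047,0,0],-1],[[0,0,0],[0.047,0,0],-1]]'
python3 -m creep '[[[0,0,0],[0,0,0],-0.2],[[0,0,0],[0,0,0],-0.2],[[0,0,0],[0,0,0],-0.2],[[0,0,0],[-0.03,0,-0.06],1],[[0,0,0],[-0.08,0,-0.12],1],[[0,0,0],[-0.10,0,-0.15],1],[[0,0,0],[-0.10,0,-0.15],1],[[0,0,0],[-0.10,0,-0.15],1]]'
python3 - <<'E'
from h import *
m,T=cam2world('wrist'); p,d=snapshot('wrist'); save('w1.png',p); P=cloud('wrist',d,T); np.save('w1',P)
for t in ('bay','gate_knob'): print(t,[(np.round(x['centre'],4).tolist(),round(x['conf'],2)) for x in spot_point(t,'wrist')[:2]])
print(camera_model('wrist')['T_tool_cam'].round(3).tolist())
q=P.reshape(-1,3); q=q[np.isfinite(q[:,0])]
f=lambda x,y,z0,z1,r:q[(np.hypot(q[:,0]-x,q[:,1]-y)<r)&(q[:,2]>z0)&(q[:,2]<z1)]
for n,s in (('floor',f(.652,-.032,.004,.013,.06)),('knob',f(.638,.072,.055,.08,.03)),('rails',f(.645,.01,.0385,.05,.12))):
    ce,w,an=cv2.minAreaRect(s[:,:2].astype(np.float32)*1000); print(n,np.round(ce,1),np.round(w,1),round(an,1),len(s),np.median(s[:,2]).round(4))
E
```

```text
time: 2.98
eef_pos: [0.6386, 0.0711, 0.05]
tcp_rot: [-180.0, 0.2, 97.9]
force: [-0.7, -11.4, 5.0]
width: 0.187
grip_force: 15.0
time: 3.98
eef_pos: [0.6517, -0.0262, 0.1989]
tcp_rot: [-180.0, -0.0, 97.8]
force: [0.2, 0.2, 0.4]
width: 0.921
grip_force: 0.0
bay [([0.6531, -0.0318, 0.0048], 0.59)]
gate_knob [([0.6393, 0.0718, 0.0542], 0.66)]
[[-0.0, -0.965, -0.262, 0.074], [1.0, -0.0, -0.001, 0.0], [0.001, -0.262, 0.965, -0.169], [0.0, 0.0, 0.0, 1.0]]
floor [653.  -34.1] [50.2 55.4] 7.9 2622 0.0071
knob [638.7  71.4] [17.1 17.2] 54.3 414 0.0667
rails [646.7  11.9] [ 82.1 163.4] 7.8 6449 0.0398
```

View pics/w1.png

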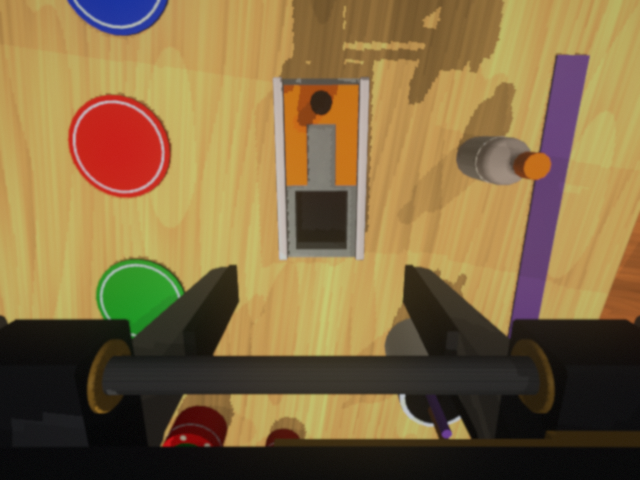

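Gate is fully open (knob at (321,102)) and the bay is clear at (322,219). Next I'll go above the case for a close look.

```bash
python3 -m creep '[[[0,0,0.537],[0.381,-0.063,0],1],[[0,0,0.537],[0.381,-0.063,0],1],[[0,0,0.537],[0.381,-0.063,0],1],[[0,0,0.537],[0.381,-0.063,0],1],[[0,0,0.537],[0.381,-0.063,0],1],[[0,0,0.537],[0.381,-0.063,0],1],[[0,0,0.537],[0.381,-0.063,0],1],[[0,0,0.537],[0.381,-0.063,0],1],[[0,0,0.537],[0.381,-0.063,0],1],[[0,0,0.537],[0.381,-0.063,0],1],[[0,0,0.537],[0.381,-0.063,0],1]]'
cat >> h.py <<'E'
def fit(q,x,y,z0,z1,r):
    s=q[(np.hypot(q[:,0]-x,q[:,1]-y)<r)&(q[:,2]>z0)&(q[:,2]<z1)]
    ce,w,an=cv2.minAreaRect(s[:,:2].astype(np.float32)*1000); return np.round(ce,1),np.round(w,1),round(an,1),len(s),np.median(s[:,2]).round(4)
def mats(p,P):
    h=cv2.cvtColor(p,cv2.COLOR_RGB2HSV)
    for n,x,y,lo,hi in (('red',.442,.008,0,8),('blue',.445,.159,105,125),('green',.471,-.156,50,75)):
        H=h[...,0]; m=(h[...,1]>140)&(np.hypot(P[...,0]-x,P[...,1]-y)<.07)&(P[...,2]<.012)&(((H>=lo)&(H<=hi))|((n=='red')&(H>172)))
        if m.sum()>100:
            (cx,cy),r=cv2.minEnclosingCircle(P[m][:,:2].astype(np.float32)); print('mat',n,round(cx,4),round(cy,4),round(r,4),m.sum())
E
python3 - <<'E'
from h import *
print('w1'); mats(cv2.imread('pics/w1.png')[:,:,::-1].copy(),np.load('w1.npy'))
print('side'); mats(cv2.imread('pics/side0.png')[:,:,::-1].copy(),np.load('side0.npy'))
print('scene'); mats(cv2.imread('pics/scene0.png')[:,:,::-1].copy(),np.load('scene0.npy'))
o=get_obs(); print(o['eef_pos'].round(4),o['tcp_rot'].round(1))
m,T=cam2world('wrist'); p,d=snapshot('wrist'); save('w2.png',p); P=cloud('wrist',d,T); np.save('w2',P)
q=P.reshape(-1,3)
print('fin',fit(q,.5375,.343,.085,.1,.03)); print('lid',fit(q,.5375,.343,.06,.07,.045)); print('blue',fit(q,.536,.344,.038,.05,.045))
E
```

```text
time: 5.5
eef_pos: [0.5386, 0.3414, 0.1997]
tcp_rot: [180.0, 0.0, 66.9]
force: [0.3, -0.3, -0.0]
width: 1.001
grip_force: 0.0
w1
mat red 0.4448 0.006 0.0511 7051
mat blue 0.446 0.1362 0.0432 1956
mat green 0.4678 -0.1573 0.0494 3662
side
mat red 0.4472 0.004 0.052 1445
mat blue 0.4421 0.1533 0.0483 898
mat green 0.4673 -0.1609 0.0494 1562
scene
mat red 0.4465 0.0033 0.0533 780
mat blue 0.4432 0.159 0.0477 656
mat green 0.4712 -0.1553 0.0475 542
[0.5386 0.3414 0.1997] [180.    0.   66.9]
fin (array([536.8, 345.5]), array([34.4, 11.9]), 66.5, 644, np.float64(0.0926))
lid (array([536.6, 345.3]), array([48.5, 39.9]), 65.7, 1802, np.float64(0.0647))
blue (array([535.4, 347.4]), array([65.4, 63.8]), 6.9, 1311, np.float64(0.0427))
```

View pics/w2.png

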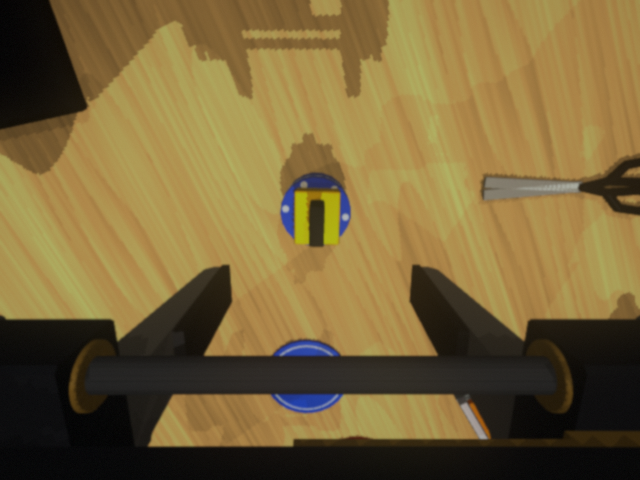

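```bash
python3 -m creep '[[[0,0,0.015],[0.003,-0.003,0.05],0],[[0,0,0.015],[0.003,-0.003,0.09],0],[[0,0,0.015],[0.003,-0.003,0.115],0],[[0,0,0.015],[0.003,-0.003,0.13],0],[[0,0,0.015],[0.003,-0.003,0.13],0],[[0,0,0.015],[0.003,-0.003,0.13],-1],[[0,0,0.015],[0.003,-0.003,0.13],-1],[[0,0,0.015],[0.003,-0.003,0.13],-1],[[0,0,0.015],[0.003,-0.003,0.13],-1],[[0,0,0.015],[0.003,-0.003,0.13],-1],[[0,0,0.015],[0.003,-0.003,0.12],-1],[[0,0,0.015],[0.003,-0.003,0.10],-1],[[0,0,0.015],[0.003,-0.003,0.06],-1],[[0,0,0.015],[0.003,-0.003,0.04],-1],[[0,0,0.015],[0.003,-0.003,0.04],-1]]' 25
```

```text
time: 7.42
eef_pos: [0.5375, 0.347, 0.1617]
tcp_rot: [179.9, -0.2, 66.2]
force: [-0.3, -0.5, -1.7]
width: 0.126
grip_force: 25.0
```

```bash
python3 -m creep '[[[0,0,-0.552],[-0.03,0.026,0],-1],[[0,0,-0.552],[-0.08,0.07,0],-1],[[0,0,-0.552],[-0.13,0.113,0],-1],[[0,0,-0.552],[-0.18,0.157,0],-1],[[0,0,-0.552],[-0.23,0.2,0],-1],[[0,0,-0.552],[-0.265,0.231,0],-1],[[0,0,-0.552],[-0.285,0.248,0],-1],[[0,0,-0.552],[-0.298,0.26,0],-1],[[0,0,-0.552],[-0.298,0.26,0.03],-1],[[0,0,-0.552],[-0.298,0.26,0.05],-1],[[0,0,-0.552],[-0.298,0.26,0.06],-1],[[0,0,-0.552],[-0.298,0.26,0.06],-1],[[0,0,-0.552],[-0.298,0.26,0.06],-1]]'
python3 - <<'E'
from h import *
o=get_obs(); print(o['eef_pos'].round(4),o['tcp_rot'].round(1))
m,T=cam2world('wrist'); p,d=snapshot('wrist'); save('w3.png',p); P=cloud('wrist',d,T); np.save('w3',P)
q=P.reshape(-1,3); z=o['eef_pos'][2]
print('lid',fit(q,*o['eef_pos'][:2],z-.008,z,.04),z); print('floor',fit(q,.653,-.033,.004,.015,.05));print('rails',fit(q,.645,.01,.0385,.046,.12))
E
```

```text
time: 9.05
eef_pos: [0.6545, -0.031, 0.1003]
tcp_rot: [179.9, 0.0, 97.8]
force: [0.4, -0.1, -1.5]
width: 0.129
grip_force: 25.0
[ 0.6545 -0.031   0.1003] [179.9   0.   97.8]
lid (array([652.7, -16.8]), array([40. , 18.2]), 6.8, 2009, np.float64(0.0949)) 0.1003469483233913
floor (array([651. , -18.1]), array([50.4, 20.2]), 8.4, 1661, np.float64(0.0072))
rails (array([646.7,  12.4]), array([ 82.2, 163.3]), 7.9, 13597, np.float64(0.0398))
```

View pics/w3.png

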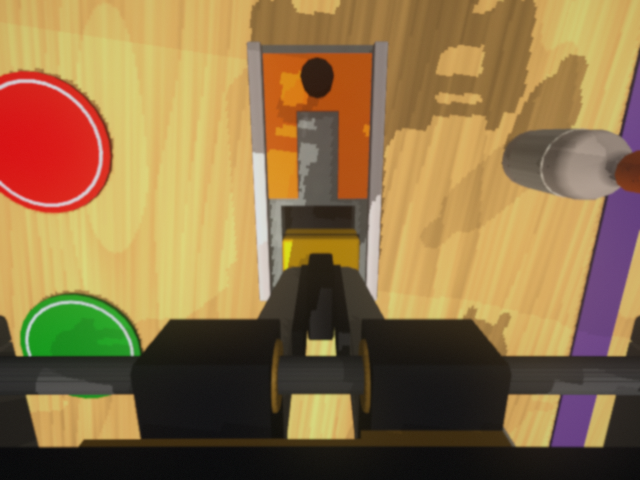

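The case hangs square at (320,250) over the pocket, about 2 mm off. I'll correct that and lower it.

```bash
python3 -m creep '[[[0,0,0],[-0.001,-0.0015,0.02],-1],[[0,0,0],[-0.001,-0.0015,0.035],-1],[[0,0,0],[-0.001,-0.0015,0.042],-1],[[0,0,0],[-0.001,-0.0015,0.049],-1],[[0,0,0],[-0.001,-0.0015,0.055],-1],[[0,0,0],[-0.001,-0.0015,0.06],-1],[[0,0,0],[-0.001,-0.0015,0.063],-1],[[0,0,0],[-0.001,-0.0015,0.065],-1],[[0,0,0],[-0.001,-0.0015,0.065],-1],[[0,0,0],[-0.001,-0.0015,0.065],-1]]'
```

```text
time: 10.35
eef_pos: [0.6527, -0.0325, 0.0348]
tcp_rot: [180.0, 0.0, 97.8]
force: [0.1, 0.3, -1.9]
width: 0.126
grip_force: 25.0
```

```bash
python3 -m creep '[[[0,0,0],[0,0,0.001],-1],[[0,0,0],[0,0,0.001],-0.55],[[0,0,0],[0,0,0.001],-0.55],[[0,0,0],[0,0,0.001],-0.55],[[0,0,0],[0,0,-0.02],-0.55],[[0,0,0],[0,0,-0.06],-0.55],[[0,0,0],[0,0,-0.11],0.2],[[0,0,0],[0,0,-0.16],0.2],[[0,0,0],[0,0,-0.16],0.2],[[0,0,0],[0,0,-0.16],0.2]]'
python3 - <<'E'
from h import *
m,T=cam2world('wrist'); p,d=snapshot('wrist'); P=cloud('wrist',d,T); q=P.reshape(-1,3)
print('fin',fit(q,.653,-.033,.05,.07,.03)); print('lid',fit(q,.653,-.033,.0265,.0315,.03)); print('knob',fit(q,.6385,.0715,.055,.08,.03))
save('w4.png',p,(220,40,420,300),2)
E
```

```text
time: 11.6
eef_pos: [0.6523, -0.0325, 0.1951]
tcp_rot: [180.0, 0.0, 97.8]
force: [1.2, 0.6, -0.4]
width: 0.599
grip_force: 0.0
fin (array([653., -33.]), array([10.7, 33.6]), 7.7, 490, np.float64(0.0566))
lid (array([653.3, -36. ]), array([59.1, 52.6]), 7.6, 1646, np.float64(0.0287))
knob (array([638.5,  71.5]), array([17.4, 17.1]), 83.0, 444, np.float64(0.0667))
```

View pics/w4.png

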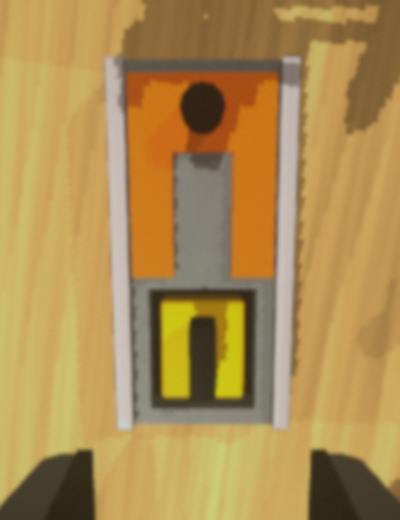

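Case seated centred (fin at (653,-33), crop (203,355)). Next, closing the gate.

```bash
python3 -m creep '[[[0,0,0],[0.06,0,0],0],[[0,0,0],[0.105,0,0.02],0],[[0,0,0],[0.105,0,0.08],0],[[0,0,0],[0.105,0,0.12],0],[[0,0,0],[0.105,0,0.145],0],[[0,0,0],[0.105,0,0.145],0],[[0,0,0],[0.105,0,0.145],-1],[[0,0,0],[0.105,0,0.145],-1],[[0,0,0],[0.105,0,0.145],-1],[[0,0,0],[0.105,0,0.145],-1],[[0,0,0],[0.095,0,0.145],-1],[[0,0,0],[0.083,0,0.145],-1],[[0,0,0],[0.070,0,0.145],-1],[[0,0,0],[0.058,0,0.145],-1],[[0,0,0],[0.049,0,0.145],-1],[[0,0,0],[0.044,0,0.145],-1],[[0,0,0],[0.043,0,0.145],-1],[[0,0,0],[0.043,0,0.145],-1]]' 15
```

```text
time: 13.9
eef_pos: [0.6468, 0.0118, 0.0506]
tcp_rot: [180.0, -0.1, 97.7]
force: [-3.3, 8.8, 6.6]
width: 0.188
grip_force: 15.0
```

```bash
python3 -m creep '[[[0,0,0],[0,0,0],-0.2],[[0,0,0],[0,0,0],-0.2],[[0,0,0],[0,0,0],-0.2],[[0,0,0],[0,0,-0.06],0],[[0,0,0],[0,0,-0.11],0.5],[[0,0,0],[0,0,-0.15],1],[[0,0,0],[0,0,-0.15],1]]'
python3 - <<'E'
from h import *
m,T=cam2world('wrist'); p,d=snapshot('wrist'); P=cloud('wrist',d,T); q=P.reshape(-1,3)
print('knob',fit(q,.647,.012,.055,.08,.025),'fin',fit(q,.653,-.033,.048,.07,.025)); mats(p,P)
o=get_obs(); print(o['eef_pos'].round(4))
E
python3 -m creep '[[[0,0,-0.65],[-0.318,-0.150,0],1],[[0,0,-0.65],[-0.318,-0.150,0],1],[[0,0,-0.65],[-0.318,-0.150,0],1],[[0,0,-0.65],[-0.318,-0.150,0],1],[[0,0,-0.65],[-0.318,-0.150,0],1],[[0,0,-0.65],[-0.318,-0.150,0],1],[[0,0,-0.65],[-0.318,-0.150,0],1],[[0,0,-0.65],[-0.318,-0.150,0],1],[[0,0,-0.65],[-0.318,-0.150,0],1],[[0,0,-0.65],[-0.318,-0.150,0],1]]'
python3 - <<'E'
from h import *
m,T=cam2world('wrist'); p,d=snapshot('wrist'); save('w5.png',p); P=cloud('wrist',d,T); q=P.reshape(-1,3)
o=get_obs(); print(o['eef_pos'].round(4),o['tcp_rot'].round(1))
print('green',fit(q,.5415,-.325,.078,.09,.04),'red',fit(q,.5415,-.325,.038,.05,.045)); mats(p,P)
E
```

```text
time: 14.78
eef_pos: [0.6489, 0.01, 0.2034]
tcp_rot: [179.6, 0.1, 97.8]
force: [0.0, 0.3, -0.3]
width: 0.803
grip_force: 0.0
knob (array([646.8,  12.6]), array([16.9, 17.3]), 23.7, 351, np.float64(0.0664)) fin (array([652.5, -32.9]), array([11.2, 33.4]), 7.7, 439, np.float64(0.0564))
mat red 0.4455 0.0052 0.0514 6433
mat blue 0.4426 0.1575 0.0496 6070
mat green 0.4635 -0.1397 0.0446 1564
[0.6475 0.01   0.201 ]
time: 16.08
eef_pos: [0.5416, -0.3241, 0.1994]
tcp_rot: [180.0, -0.0, 135.1]
force: [-0.2, 0.2, 0.1]
width: 1.0
grip_force: 0.0
[ 0.5416 -0.3243  0.1995] [180.   -0.  135.1]
green (array([ 540.1, -324.2]), array([44.6, 45.2]), 45.7, 2338, np.float64(0.0827)) red (array([ 537.8, -318.8]), array([65. , 54.9]), 37.7, 1353, np.float64(0.0427))
mat green 0.4678 -0.1589 0.0491 6503
```

View pics/w5.png

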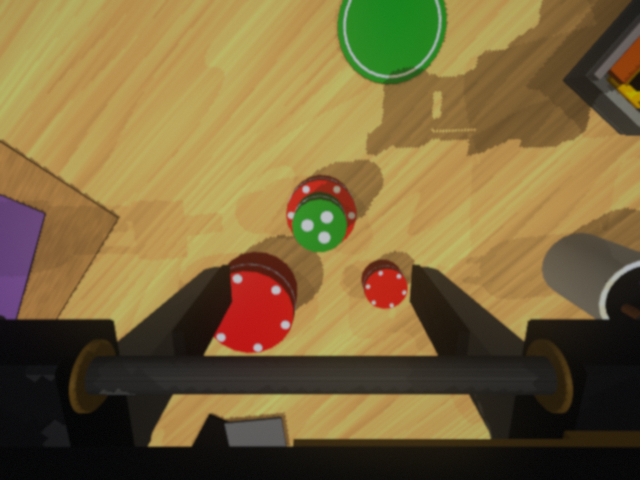

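Gate is closed (knob about 46 mm from the bay centre) and the green tin is at (320,224). I'll grip the green tin and take it to its mat.

```bash
python3 -m creep '[[[0,0,0],[0.001,-0.001,0.05],0.5],[[0,0,0],[0.001,-0.001,0.10],0.5],[[0,0,0],[0.001,-0.001,0.13],0.5],[[0,0,0],[0.001,-0.001,0.149],0.5],[[0,0,0],[0.001,-0.001,0.149],0.5],[[0,0,0],[0.001,-0.001,0.149],-0.5],[[0,0,0],[0.001,-0.001,0.149],-0.5],[[0,0,0],[0.001,-0.001,0.149],-0.5],[[0,0,0],[0.001,-0.001,0.149],-0.5],[[0,0,0],[0.001,-0.001,0.14],-0.5],[[0,0,0],[0.001,-0.001,0.11],-0.5],[[0,0,0],[0.001,-0.001,0.09],-0.5],[[0,0,0],[0.001,-0.001,0.09],-0.5]]' 15
```

```text
time: 17.75
eef_pos: [0.5409, -0.3259, 0.1115]
tcp_rot: [180.0, 0.2, 135.0]
force: [0.4, -0.2, -1.0]
width: 0.5
grip_force: 15.0
```

```bash
python3 -m creep '[[[0,0,0],[0.03,0.012,0],-0.5],[[0,0,0],[0.08,0.031,0],-0.5],[[0,0,0],[0.13,0.051,0],-0.5],[[0,0,0],[0.155,0.061,0],-0.5],[[0,0,0],[0.168,0.066,0],-0.5],[[0,0,0],[0.168,0.066,0.03],-0.5],[[0,0,0],[0.168,0.066,0.06],-0.5],[[0,0,0],[0.168,0.066,0.08],-0.5],[[0,0,0],[0.168,0.066,0.09],-0.5],[[0,0,0],[0.168,0.066,0.095],-0.5],[[0,0,0],[0.168,0.066,0.098],-0.5],[[0,0,0],[0.168,0.066,0.098],-0.5]]'
```

```text
time: 19.25
eef_pos: [0.468, -0.1601, 0.012]
tcp_rot: [180.0, 0.0, 135.0]
force: [0.6, -0.5, -0.5]
width: 0.493
grip_force: 15.0
```

```bash
python3 -m creep '[[[0,0,0],[0,0.0,0.0015],-0.5],[[0,0,0],[0,0,0.0015],0.5],[[0,0,0],[0,0,0.0015],0.5],[[0,0,0],[0,0,0.0015],0.5],[[0,0,0],[0,0,-0.05],0.5],[[0,0,0],[0,0,-0.11],1],[[0,0,0],[-0.05,-0.02,-0.16],1],[[0,0,0],[-0.10,-0.04,-0.187],1],[[0,0,0],[-0.15,-0.06,-0.187],1],[[0,0,0],[-0.168,-0.066,-0.187],1],[[0,0,0],[-0.168,-0.066,-0.187],1],[[0,0,0],[-0.168,-0.066,-0.187],1]]'
python3 - <<'E'
from h import *
m,T=cam2world('wrist'); p,d=snapshot('wrist'); save('w6.png',p); P=cloud('wrist',d,T); q=P.reshape(-1,3)
o=get_obs(); print(o['eef_pos'].round(4),o['tcp_rot'].round(1))
print('red',fit(q,.5415,-.325,.038,.05,.045),'green',fit(q,.468,-.158,.03,.06,.05)); mats(p,P)
E
```

```text
time: 20.75
eef_pos: [0.5388, -0.3236, 0.1977]
tcp_rot: [-180.0, -0.1, 135.1]
force: [-0.6, 0.4, 0.2]
width: 0.998
grip_force: 0.0
[ 0.539  -0.3236  0.198 ] [-1.800e+02 -1.000e-01  1.351e+02]
red (array([ 541. , -322.5]), array([65. , 64.5]), 2.2, 3807, np.float64(0.0427)) green (array([ 471.9, -164.1]), array([45.5, 34.1]), 44.8, 2420, np.float64(0.0429))
mat green 0.4677 -0.1587 0.0492 4076
```

View pics/w6.png

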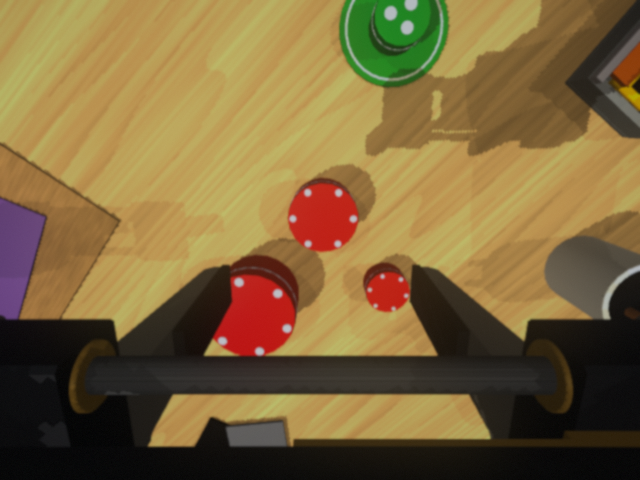

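Green is standing inside its mat's ring (400,20) and the red tin at (323,215) is now free.

```bash
python3 -m creep '[[[0,0,0],[0,0.002,0.06],0.9],[[0,0,0],[0,0.002,0.11],0.9],[[0,0,0],[0,0.002,0.15],0.9],[[0,0,0],[0,0.002,0.175],0.9],[[0,0,0],[0,0.002,0.186],0.9],[[0,0,0],[0,0.002,0.186],0.9],[[0,0,0],[0,0.002,0.186],-0.2],[[0,0,0],[0,0.002,0.186],-0.2],[[0,0,0],[0,0.002,0.186],-0.2],[[0,0,0],[0,0.002,0.186],-0.2],[[0,0,0],[0,0.002,0.175],-0.2],[[0,0,0],[0,0.002,0.15],-0.2],[[0,0,0],[0,0.002,0.11],-0.2],[[0,0,0],[0,0.002,0.086],-0.2],[[0,0,0],[0,0.002,0.086],-0.2],[[0,0,0],[0,0.002,0.086],-0.2]]' 20
```

```text
time: 22.8
eef_pos: [0.5406, -0.3235, 0.1117]
tcp_rot: [-180.0, -0.1, 135.0]
force: [-0.0, 0.2, -2.0]
width: 0.712
grip_force: 20.0
```

```bash
python3 -m creep '[[[0,0,0],[0.03,0.016,0],-0.2],[[0,0,0],[0.08,0.044,0],-0.2],[[0,0,0],[0.13,0.071,0],-0.2],[[0,0,0],[0.18,0.099,0],-0.2],[[0,0,0],[0.23,0.126,0],-0.2],[[0,0,0],[0.27,0.148,0],-0.2],[[0,0,0],[0.29,0.159,0],-0.2],[[0,0,0],[0.2995,0.1645,0],-0.2],[[0,0,0],[0.2995,0.1645,0.03],-0.2],[[0,0,0],[0.2995,0.1645,0.06],-0.2],[[0,0,0],[0.2995,0.1645,0.075],-0.2],[[0,0,0],[0.2995,0.1645,0.080],-0.2],[[0,0,0],[0.2995,0.1645,0.083],-0.2],[[0,0,0],[0.2995,0.1645,0.083],-0.2],[[0,0,0],[0.2995,0.1645,0.083],-0.2]]'
```

```text
time: 24.68
eef_pos: [0.4461, 0.0042, 0.0302]
tcp_rot: [180.0, 0.0, 135.0]
force: [0.2, 0.7, -1.4]
width: 0.716
grip_force: 20.0
```

```bash
python3 -m creep '[[[0,0,0],[0,0,0.008],-0.2],[[0,0,0],[0,0,0.012],-0.2],[[0,0,0],[0,0,0.0138],-0.2],[[0,0,0],[0,0,0.0138],-0.2],[[0,0,0],[0,0,0.0138],0.9],[[0,0,0],[0,0,0.0138],0.9],[[0,0,0],[0,0,0.0138],0.9],[[0,0,0],[0,0,0.0138],0.9],[[0,0,0],[0,0,-0.04],0.9],[[0,0,0],[0,0,-0.09],0.9],[[0,0,0],[0,0,-0.14],1],[[0,0,0],[0,0,-0.17],1],[[0,0,0],[0,0,-0.17],1]]'
python3 -m creep '[[[0,0,0],[0.178,0.305,0],1],[[0,0,0],[0.178,0.305,0],1],[[0,0,0],[0.178,0.305,0],1],[[0,0,0],[0.178,0.305,0],1],[[0,0,0],[0.178,0.305,0],1],[[0,0,0],[0.178,0.305,0],1],[[0,0,0],[0.178,0.305,0],1],[[0,0,0],[0.178,0.305,0],1],[[0,0,0],[0.178,0.305,0],1]]'
python3 - <<'E'
from h import *
m,T=cam2world('wrist'); p,d=snapshot('wrist'); save('w7.png',p); P=cloud('wrist',d,T); q=P.reshape(-1,3)
o=get_obs(); print(o['eef_pos'].round(4),o['tcp_rot'].round(1))
print('blue',fit(q,.536,.347,.038,.05,.045)); mats(p,P)
E
```

```text
time: 26.3
eef_pos: [0.4471, 0.0042, 0.2017]
tcp_rot: [179.8, 0.2, 135.0]
force: [-0.2, -1.0, -0.7]
width: 0.998
grip_force: 0.0
time: 27.42
eef_pos: [0.5348, 0.3443, 0.199]
tcp_rot: [-179.9, -0.0, 135.0]
force: [-0.5, 0.9, 0.7]
width: 1.0
grip_force: 0.0
[0.535  0.3444 0.1994] [-180.   -0.  135.]
blue (array([535. , 346.8]), array([64.4, 64.9]), 43.6, 3797, np.float64(0.0427))
mat blue 0.4427 0.1587 0.0498 5050
```

View pics/w7.png

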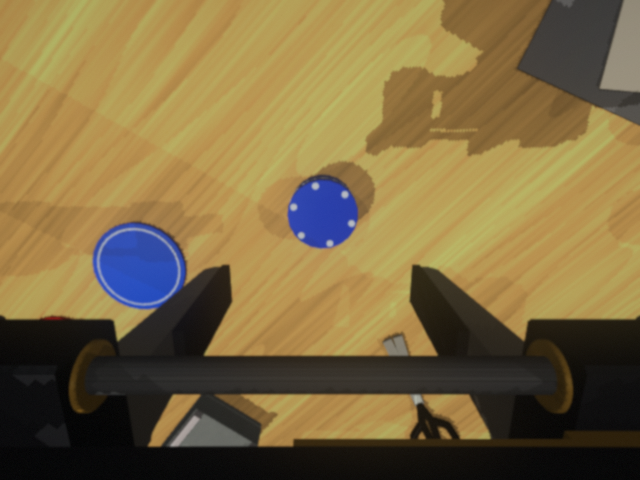

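Blue tin stands alone at (323,212), its mat at (140,265).

```bash
python3 -m creep '[[[0,0,0],[0.001,0.001,0.06],0.9],[[0,0,0],[0.001,0.001,0.11],0.9],[[0,0,0],[0.001,0.001,0.15],0.9],[[0,0,0],[0.001,0.001,0.175],0.9],[[0,0,0],[0.001,0.001,0.187],0.9],[[0,0,0],[0.001,0.001,0.187],0.9],[[0,0,0],[0.001,0.001,0.187],-0.2],[[0,0,0],[0.001,0.001,0.187],-0.2],[[0,0,0],[0.001,0.001,0.187],-0.2],[[0,0,0],[0.001,0.001,0.187],-0.2],[[0,0,0],[0.001,0.001,0.175],-0.2],[[0,0,0],[0.001,0.001,0.15],-0.2],[[0,0,0],[0.001,0.001,0.127],-0.2],[[0,0,0],[0.001,0.001,0.127],-0.2],[[0,0,0],[0.001,0.001,0.127],-0.2]]' 20
```

```text
time: 29.35
eef_pos: [0.5348, 0.3469, 0.0721]
tcp_rot: [-180.0, -0.0, 135.0]
force: [-0.4, 0.3, -2.5]
width: 0.713
grip_force: 20.0
```

```bash
python3 -m creep '[[[0,0,0],[-0.01,-0.03,0],-0.2],[[0,0,0],[-0.027,-0.08,0],-0.2],[[0,0,0],[-0.044,-0.13,0],-0.2],[[0,0,0],[-0.058,-0.17,0],-0.2],[[0,0,0],[-0.065,-0.19,0],-0.2],[[0,0,0],[-0.068,-0.199,0],-0.2],[[0,0,0],[-0.068,-0.199,0.025],-0.2],[[0,0,0],[-0.068,-0.199,0.042],-0.2],[[0,0,0],[-0.068,-0.199,0.051],-0.2],[[0,0,0],[-0.068,-0.199,0.055],-0.2],[[0,0,0],[-0.068,-0.199,0.055],-0.2]]'
```

```text
time: 30.72
eef_pos: [0.4431, 0.1587, 0.0177]
tcp_rot: [180.0, 0.0, 135.1]
force: [-0.2, -0.0, -0.7]
width: 0.713
grip_force: 20.0
```

Release, lift, back off to the middle, and check everything.

```bash
python3 -m creep '[[[0,0,0],[0,0,0.001],-0.2],[[0,0,0],[0,0,0.001],0.9],[[0,0,0],[0,0,0.001],0.9],[[0,0,0],[0,0,0.001],0.9],[[0,0,0],[0,0,0.001],0.9],[[0,0,0],[0,0,-0.04],0.9],[[0,0,0],[0,0,-0.09],0.9],[[0,0,0],[0,0,-0.14],1],[[0,0,0],[0,0,-0.20],1],[[0,0,0],[0,0,-0.25],1],[[0,0,0.5],[-0.05,-0.05,-0.30],1],[[0,0,0.65],[-0.10,-0.10,-0.33],1],[[0,0,0.65],[-0.10,-0.10,-0.33],1],[[0,0,0.65],[-0.10,-0.10,-0.33],1],[[0,0,0.65],[-0.10,-0.10,-0.33],1]]'
python3 - <<'E'
from h import *
m,T=cam2world('wrist'); p,d=snapshot('wrist'); save('w8.png',p); P=cloud('wrist',d,T); q=P.reshape(-1,3)
s,ds=snapshot('side'); save('side8.png',s); Q=cloud('side',ds).reshape(-1,3)
for n,x,y,z in (('red',.4455,.0055,.048),('blue',.4427,.1585,.048),('green',.4677,-.1587,.044)):
    for A in (q,Q):
        try: print(n,fit(A,x,y,z-.004,z+.005,.05))
        except Exception as e: print(n,'none')
print('knob',fit(Q,.647,.012,.055,.08,.025),'fin',fit(Q,.653,-.033,.048,.07,.025)); mats(p,P)
for t in ('pen_pot','case_grip','gate_knob'): print(t,[np.round(x['centre'],4).tolist() for x in spot_point(t,'side')[:1]])
E
```

```text
time: 32.6
eef_pos: [0.4426, 0.0165, 0.3476]
tcp_rot: [180.0, -0.0, 97.8]
force: [0.2, -0.2, 0.5]
width: 0.999
grip_force: 0.0
red (array([444.7,   6.1]), array([64.3, 64.4]), 53.0, 1872, np.float64(0.0467))
red (array([443.8,   2. ]), array([64.4, 65.3]), 46.0, 761, np.float64(0.0471))
blue (array([444. , 159.2]), array([64.4, 64.5]), 7.3, 2428, np.float64(0.0468))
blue (array([442.8, 155.7]), array([64.2, 63.7]), 46.8, 579, np.float64(0.0471))
green (array([ 467.6, -158.1]), array([44.1, 45.1]), 39.5, 691, np.float64(0.0425))
green (array([ 467. , -161.7]), array([43.2, 44.5]), 84.6, 462, np.float64(0.0434))
knob (array([646.6,   8.9]), array([18.2, 14.7]), 49.2, 70, np.float64(0.0661)) fin (array([651.8, -36.6]), array([14.1, 33.6]), 5.7, 110, np.float64(0.0563))
mat red 0.4447 0.0062 0.05 1290
mat blue 0.4419 0.1582 0.0484 1004
mat green 0.4672 -0.1583 0.0491 1110
pen_pot [[0.7828, -0.1717, 0.0]]
case_grip [[0.655, -0.0339, 0.0424]]
gate_knob [[0.4434, 0.1614, 0.0288]]
```

View pics/side8.png

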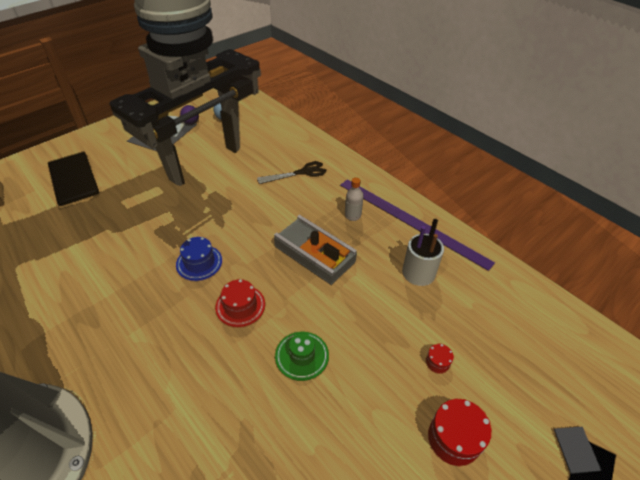

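View pics/w8.png

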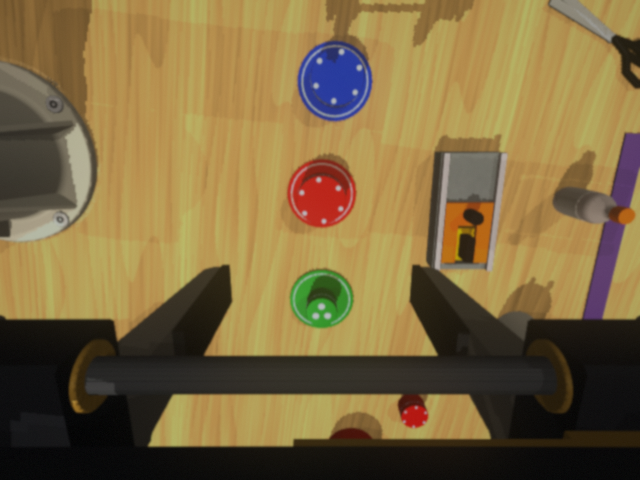

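All three tins stand centred on their mats: blue (335,80), red (321,193), green (321,300). The gate is shut over the case at (465,235), and the pot hasn't moved. Handing in.

```bash
python3 -c "
from workcell import *
print(job_done())"
```

```text
the job is handed in; nothing more can be done
None
```

I finished the job and handed it in at about 33 s of the 131 s allowed; the hand-in call gave no verdict. In the last pictures each tin stands within about 2 mm of its mat's centre, the blade case is seated in the bay with the gate shut over it, the gripper is open and clear, and the pen pot has not moved.

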